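# Roll the tube caps home and park the roller

### The job

The three cap strips on the tube rack are only set on. Press them all fully home with the roller, rolling it along its rails over the rack while you push down on its top, firmly but not hard, without touching the caps or lifting the roller off its rails. Stop it with its axle on the engraved parking line at the far end, then fold the hook down over its axle stub so that it cannot roll back; leave the other things on the bench where they are.

Things in the scene. Friction and masses are not known exactly. Their poses are not given: they have to be found in the camera images.
- frame: Fixed aluminium rolling frame, 276 x 150 mm. Origin: centre of its underside on the bench; x = rolling direction (from the roller's start to the parking line), y across, to the hook's side. Two rails along x, |y| = 41 to 61 mm, tops 46 mm above the bench; side cheeks 14 mm higher guide the roller with 3 mm play. End bars let its axis go from x = -86 to +86 mm only.
- roller: Press roller across both rails, 90 mm diameter, 116 mm long, dark rubber sleeve (80 mm) between bare metal rims, 12 mm axle stubs 18 mm long at the ends, 0.4 kg +-20 %. Origin: its middle, on the axis, 91 mm above the bench (top at 136 mm); y = axis, x and z turn as it rolls. Too wide to grasp. Left alone it stays (slight rolling resistance); a push that ends in motion lets it coast.
- park_mark (a point): Where the middle of the roller's axis belongs when parked: above the line engraved across rails and cheeks, x = +76 mm in the frame's axes, 91 mm above the bench. Axes as the frame's. A fingertip pressed on the roller's top and moved along x rolls it by half the finger's travel and so runs ahead of it by the other half: work in strokes, lifting off in between. Rubber friction 0.5 or more.
- rack: White rack of 15 clear tubes, 56 x 76 mm, 30 mm high, fixed between the rails. Origin: centre of its underside, 10 mm above the bench at the frame's middle; axes as the frame's. Cap strips along its y at x = -18, 0, +18 mm. The roller's weight does not seat them: press on its top with 15 to 22 N as it passes over; over 35 N, even as a knock, cracks them. Keep the fingers off the caps.
- strip_1 (a joint): First strip of five grey push-in caps the roller meets, 72 mm long, at x = -18 mm: 0 = standing 4 mm proud (top 50.5 mm above the bench), 0.004 m = fully home (top 46.5 mm, 0.5 mm above the rails). Pushing it in takes about 16 N; it stays where it is left.
- strip_2 (a joint): Second strip, at x = 0, likewise.
- strip_3 (a joint): Third strip, at x = +18 mm, likewise.
- hook (a joint): Steel hook arm for the axle stub, pivots about the frame's y: 0 = open (arm up, leaning 13 degrees past upright away from the rack), 1.8 rad = closed (arm level along the frame's -x, notch over the stub). Stays where it is left; about 1 N at the tab moves it. The 22 mm notch takes the 12 mm stub only with the axle within 5 mm of the line; else its teeth land on the stub.
- hook_pivot (a point): The hook's pivot: x = +121 mm, y = +72 mm in the frame's axes, 91 mm above the bench. Axes as the frame's. (A tall machine stands on the robot's right, x over 0.5 m, y below -0.1 m, between the arm's start and the frame: draw the arm in while swinging past it.)
- hook_tab (a point): Middle of the outer (when closed: upper) face of the hook's flat thumb tab, 24 x 22 mm. When closed it lies 74 mm along the frame's -x, 8 mm along +y and 19 mm above the pivot. Push it over from the side away from the rack, then down.

How it is judged:
By the outcome, as a careful person would: the job done as asked, in the order asked, and still so for the second after the job is handed in, with the robot touching nothing.
It also fails if it takes over 72 s, if anything falls off the work surface, if the arm or the gripper's body presses on something with over 40 N, if the wrist force passes 120 N, or if a joint passes its speed limit or range.

### The arm

A 6-joint arm with a two-finger parallel gripper is mounted at the origin on a cart in front of the work surface, level with it; the furniture and walls round the work are solid. World frame = base frame: x ahead of the robot, y to its left, z up, the work surface at z = 0. Lengths are in m, angles in rad, forces in N, time in s.
With the tool pointing down it reaches from about 0.25 to 0.775 m from the base axis. Payload 4 kg.
Tool frame: the origin (TCP) lies at the very end of the fingers, on their centre line; the grasp point (between the pads) lies 19 mm behind it; z points along the fingers, y is the line along which they close (so a half turn about z gives the same grasp; the last joint's range is limited). The gripper opens to 85 mm and grips with 20 to 120 N. Pads are 22 mm wide; open, the fingers measure 114 mm over their backs; the gripper's body (76 mm by 85 mm) begins 54 mm behind the grasp point. The pads swing forward as they close: fully open they stand 13 mm farther back than shut.
Start: joints at [-1.242, 0.087, 1.371, -0, 1.684, -0.103], TCP at [0.23, -0.5, 0.231] pointing down, gripper open.
Joint ranges: [-3.1, 3.1], [-0.76, 2.03], [0.27, 2.55], [-1.08, 4.22], [0.17, 2.65], [-2.57, 2.57]. Speed limits (rad/s): [2.79, 2.79, 3.14, 3.14, 3.14, 3.14].

### API

Orientations are given as a unit quaternion [x, y, z, w].
In Python, from bench import manip, snapshot, get_calibration, ticket gives the robot as it stands.
- The arm moves only by the shell command python3 -m crank 'ROWS' [OPENING]. ROWS is JSON, a list of rows, each a list of 2 entries, a list of its own where there are three numbers: the shift along the tool's x, y, z in units of 0.06 m (1.0 is 0.06 m), then the turn about the tool's z in units of 4 degrees (1.0 is 4 degrees). In form: [[[tx, ty, tz], spin], ...]. A call has 1 to 5 rows; each row shifts and turns the commanded pose from where the row before left it, along the tool's axes as they then stand; what a row does not reach is not made up. A row lasts 1/8 s, in which the tool goes at most 62.5 mm and 10.7 degrees, less where a joint would pass 70% of its speed; a pose out of reach is approached as far as the arm can. A call with a number of a shift or a turn outside -1 to 1 is refused whole. A call with a gripper value outside its range is refused whole. OPENING is the gripper's target within -1 to 1 (shut at 1, half-way at 0, fully open at -1), set as the call begins (- or left out, the last holds). The fingers move at their own pace and stop on an object; the grip force is fixed at half the most. Time passes only in rows, so rows that do not move let the fingers close. It gives the time, the measured TCP pose, the force, the opening and the grip force at its end, in the units of the state.
- manip.get_obs(): the state, without advancing time (a new reading comes with each control period).
- snapshot(name): name is "scene" or "top" or "wrist"; returns (picture, depth): 420x560x3 uint8, red, green, blue; 420x560 float32, m along the optical axis (not along the pixel's ray), 0 where there is no reading.
- get_calibration(name): a dict with "fx", "fy", "cx", "cy" (pixels), "rvec" (rotation vector, rad) and "tvec" (3), from world to camera coordinates, as OpenCV has them. Camera axes: x right, y down, z forward; pixel columns grow to the right and rows downward; lengths in m; the calibration is good to about 2 mm. The wrist camera is an equidistant fisheye: a pixel r from the principal point sees the ray r / f radians off the axis. A picture is of the moment at which its call begins: read the wrist's pose just before it. get_calibration takes no time and is no camera call; for the wrist camera it gives the pose at the moment of the call.
- ticket.finish_job(): hands the job in; it is judged then, once.
The state is a dict: "time": time; "qpos": joint angles; "joint_velocities": joint speeds; "joint_efforts": joint torques, N m; "tcp_pos": TCP position; "eef_rot": TCP orientation; "force": force on the tool from outside, world axes, zero at the start; "wrist_torque": the same for the moment, N m; "finger_gap": finger opening in m; "finger_force": force on a finger pad.
Only numpy, scipy, OpenCV 4.12 (cv2) and the standard library are available. Lean on these libraries where they do the work, as an engineer would, in place of code of your own. Each camera call takes 0.05 s, during which the arm holds its last target. There are 200 camera calls.

## Working session

There is one attempt and no reset: what is moved stays moved. The work goes in short steps, Python scripts to look and compute and a shell command to move; the robot and the scene stay as the last step left them, time stands still between calls to the robot, and variables do not carry over. Pictures are saved under pics/ and viewed, at most 10 in all, crops included, and the job is handed in when it is done.

```bash
ls; mkdir -p pics; python3 - <<'E'
from bench import manip, snapshot, get_calibration
import cv2,numpy as np
o=manip.get_obs();print(o)
for n in("scene","top"):
    p,d=snapshot(n);cv2.imwrite(f"pics/{n}0.png",p[:,:,::-1]);np.save(f"pics/{n}0.npy",d);print(n,get_calibration(n))
E
```

```text
pics
{'time': 0.0, 'qpos': array([-1.24207300e+00,  8.79390941e-02,  1.37231644e+00,  3.72026173e-05,
        1.68359025e+00, -1.03113493e-01]), 'joint_velocities': array([-1.60210955e-03, -2.59444433e-04,  2.07322515e-03, -5.21179124e-04,
        9.79066492e-04, -2.23050356e-05]), 'joint_efforts': array([-1.05036335e-03, -3.51867700e+01, -3.13276148e+01, -2.04330963e-04,
        1.08828378e-02, -9.41481431e-06]), 'tcp_pos': array([ 0.23002951, -0.49901852,  0.23011628]), 'eef_rot': array([ 9.76778978e-01,  2.14246490e-01, -1.08444834e-04, -1.12148637e-03]), 'force': array([-1.05530439, -0.39302423,  0.78096375]), 'wrist_torque': array([ 0.00466911, -0.05941197, -0.01823599]), 'finger_force': 0.0, 'finger_gap': 0.08508552756986948}
scene {'fx': 408.11092076348535, 'fy': 408.11092076348535, 'cx': 284.3094411805046, 'cy': 207.1907596956206, 'rvec': array([ 1.33566621, -2.24861335,  0.91760736]), 'tvec': array([0.4240758 , 0.29429258, 0.7248364 ])}
top {'fx': 478.01257720388145, 'fy': 478.01257720388145, 'cx': 280.33067284694505, 'cy': 209.6143595428388, 'rvec': array([ 2.20219205, -2.14906033,  0.15655548]), 'tvec': array([0.18859072, 0.51360284, 0.92420805])}
```

View pics/scene0.png

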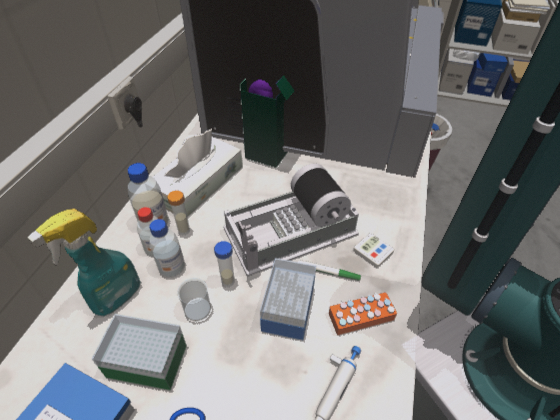

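View pics/top0.png

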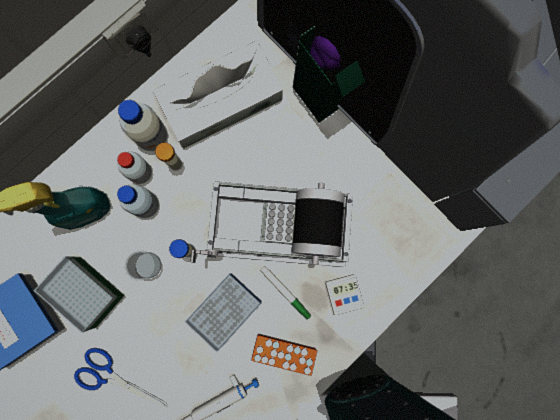

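The scene picture shows the roller at the machine end of the frame, with the hook post at the other end. In the top picture the roller is at about (320,223), its stubs at (320,186) and (316,265), the frame spans (210-350, 182-265), and the hook is near (205,258).

```bash
cat > h.py <<'E'
import numpy as np,cv2
from bench import manip, snapshot, get_calibration
def cloud(n,d,fish=False):
    c=get_calibration(n);v,u=np.mgrid[:d.shape[0],:d.shape[1]]
    P=np.stack([(u-c['cx'])/c['fx']*d,(v-c['cy'])/c['fy']*d,d],-1)
    R=cv2.Rodrigues(c['rvec'])[0];return (P-c['tvec'])@R
def proj(n,X):
    c=get_calibration(n);K=np.array([[c['fx'],0,c['cx']],[0,c['fy'],c['cy']],[0,0,1]])
    return cv2.projectPoints(np.float64(X).reshape(-1,3),c['rvec'],c['tvec'],K,None)[0][:,0]
E
python3 - <<'E'
from h import *
for n,box in(("top",(195,360,175,275)),("scene",(215,365,160,275))):
    d=np.load(f"pics/{n}0.npy");W=cloud(n,d);u0,u1,v0,v1=box
    P=W[v0:v1,u0:u1].reshape(-1,3)
    P=P[d[v0:v1,u0:u1].ravel()>0]
    m=(P[:,2]>.053)&(P[:,2]<.064)
    Q=P[m];r=cv2.minAreaRect(Q[:,:2].astype(np.float32));print(n,len(Q),r)
    T=P[P[:,2]>.12];print("rolltop",len(T),T[:,2].max(),np.median(T,0),cv2.minAreaRect(T[:,:2].astype(np.float32)))
    h=P[(P[:,2]>.075)];print(h[:,2].max())
d=np.load("pics/top0.npy");W=cloud("top",d)
for u,v in((320,186),(316,265),(205,255),(213,258),(217,183),(350,190),(348,265),(211,262)):print(u,v,W[v,u].round(4))
E
```

```text
top 724 ((0.46154338121414185, 0.20273752510547638), (0.26824602484703064, 0.17276105284690857), 86.56509399414062)
rolltop 2492 0.1661239455712691 [0.47609815 0.13523984 0.13186349] ((0.47165706753730774, 0.2211795300245285), (0.12186500430107117, 0.2603698670864105), 4.2577972412109375)
0.1661239455712691
scene 908 ((0.5089730620384216, 0.2836082875728607), (0.38464245200157166, 0.2875954210758209), 30.60245704650879)
rolltop 1384 0.17616578123228055 [0.46170254 0.14524551 0.13154693] ((0.470520555973053, 0.22484968602657318), (0.12283503264188766, 0.26556655764579773), 4.4309844970703125)
0.17616578123228055
320 186 [0.5467 0.1304 0.097 ]
316 265 [0.4011 0.1258 0.0012]
205 255 [0.416  0.3497 0.0021]
213 258 [0.4103 0.3332 0.0039]
217 183 [0.5523 0.3243 0.0659]
350 190 [ 0.5567  0.0571 -0.0018]
348 265 [0.4025 0.0609 0.0018]
211 262 [ 0.4023  0.3376 -0.0022]
```

```bash
python3 - <<'E'
from h import *
from scipy.optimize import least_squares
A=[];C=[];Rr=[]
for n,(u0,u1,v0,v1) in(("top",(195,360,175,275)),("scene",(215,365,160,275))):
    d=np.load(f"pics/{n}0.npy");W=cloud(n,d);P=W[v0:v1,u0:u1].reshape(-1,3);P=P[d[v0:v1,u0:u1].ravel()>0]
    m=np.hypot(P[:,0]-.475,P[:,1]-.135)<.09
    cyl=P[m&(P[:,2]>.105)]
    f=lambda q:np.hypot((cyl[:,0]-.475)*np.sin(q[0])*-1+(cyl[:,1]-q[1])*np.cos(q[0]),cyl[:,2]-q[2])-.045
    r=least_squares(f,[0,.135,.091],loss='soft_l1',f_scale=.002);th=r.x[0]
    ax=(cyl[:,0]-.475)*np.cos(th)+(cyl[:,1]-r.x[1])*np.sin(th)
    print(n,"axis ang deg",np.degrees(th),"y at x=.475",r.x[1],"z",r.x[2],"axial",np.percentile(ax,[.5,2,98,99.5]))
    # cheek/rail profile in frame coords
    ex=np.array([-np.sin(th),np.cos(th)]);ey=-np.array([np.cos(th),np.sin(th)])
    D=P[:,:2]-[.475,r.x[1]];fx=D@ex;fy=D@ey
    k=(P[:,2]>.056)&(P[:,2]<.064)&(fx>.06)
    print("cheek y hist",np.histogram(fy[k],bins=np.arange(-.09,.1,.005)))
    k=(P[:,2]>.04)&(P[:,2]<.064)
    print("x ext",np.percentile(fx[k],[0.3,1,2,98,99,99.7]))
    k=(P[:,2]>.14);print("hook hi",P[k].mean(0),np.mean(fx[k]),np.mean(fy[k]),k.sum(),fx[k].min(),fx[k].max())
    k=(P[:,2]>.0485)&(P[:,2]<.053)&(abs(fy)<.038)&(fx>.05);print("caps",np.percentile(fx[k],[1,5,50,95,99]),np.percentile(fy[k],[1,99]))
E
```

```text
top axis ang deg -3.611322348039903 y at x=.475 0.1327513581328165 z 0.09007353607089258 axial [-0.05469843 -0.05336133  0.05855508  0.06036183]
cheek y hist (array([  0,   0,   0,   0, 106,  50,   4,   3,   3,   4,   4,   5,   4,
         2,   6,   5,   1,   3,   5,   4,   2,   5,   4,   4,   3,   4,
         6,   5,   5,  85,  68,   0,   0,   0,   0,   0,   0]), array([-9.00000000e-02, -8.50000000e-02, -8.00000000e-02, -7.50000000e-02,
       -7.00000000e-02, -6.50000000e-02, -6.00000000e-02, -5.50000000e-02,
       -5.00000000e-02, -4.50000000e-02, -4.00000000e-02, -3.50000000e-02,
       -3.00000000e-02, -2.50000000e-02, -2.00000000e-02, -1.50000000e-02,
       -1.00000000e-02, -5.00000000e-03,  8.32667268e-17,  5.00000000e-03,
        1.00000000e-02,  1.50000000e-02,  2.00000000e-02,  2.50000000e-02,
        3.00000000e-02,  3.50000000e-02,  4.00000000e-02,  4.50000000e-02,
        5.00000000e-02,  5.50000000e-02,  6.00000000e-02,  6.50000000e-02,
        7.00000000e-02,  7.50000000e-02,  8.00000000e-02,  8.50000000e-02,
        9.00000000e-02,  9.50000000e-02]))
x ext [-0.06407
[... 921 characters left out ...]
.00000000e-02, -5.00000000e-03,  8.32667268e-17,  5.00000000e-03,
        1.00000000e-02,  1.50000000e-02,  2.00000000e-02,  2.50000000e-02,
        3.00000000e-02,  3.50000000e-02,  4.00000000e-02,  4.50000000e-02,
        5.00000000e-02,  5.50000000e-02,  6.00000000e-02,  6.50000000e-02,
        7.00000000e-02,  7.50000000e-02,  8.00000000e-02,  8.50000000e-02,
        9.00000000e-02,  9.50000000e-02]))
x ext [-0.18480037 -0.06054147 -0.05529533  0.24433931  0.2539451   0.25926714]
hook hi [0.41115785 0.34453209 0.16098819] 0.2066484752435553 0.0774221015997666 104 0.18995725877637862 0.2143239469472554
caps [0.05029159 0.05169639 0.07198594 0.20261924 0.2032436 ] [-0.035237    0.03264867]
```

```bash
cat >> h.py <<'E'
th=np.radians(-3.65);ex=np.array([-np.sin(th),np.cos(th),0]);ey=np.array([-np.cos(th),-np.sin(th),0])
O=np.array([.475,.133,0])+.0705*ex-.0005*ey
F=lambda x,y,z:O+x*ex+y*ey+np.array([0,0,z])
def inv(p):
    D=np.asarray(p)-O;return np.stack([D@ex,D@ey,D[...,2]],-1)
E
python3 - <<'E'
from h import *
out=[]
for n,(u0,u1,v0,v1),s in(("top",(190,370,170,280),4),("scene",(215,375,155,280),4)):
    im=cv2.resize(cv2.imread(f"pics/{n}0.png")[v0:v1,u0:u1],None,fx=s,fy=s,interpolation=cv2.INTER_CUBIC)
    L=[]
    for x in(.076,-.138,.138):L.append((F(x,-.075,.06),F(x,.075,.06)))
    for y in(-.075,.075):L.append((F(-.138,y,.06),F(.138,y,.06)))
    for x in(-.018,0,.018):L.append((F(x,-.036,.0505),F(x,.036,.0505)))
    L.append((F(.121,.06,.091),F(.121,.085,.091)));L.append((F(-.0705,-.076,.091),F(-.0705,.076,.091)))
    for a,b in L:
        q=((proj(n,[a,b])+.5-[u0,v0])*s).round().astype(int);cv2.line(im,tuple(map(int,q[0])),tuple(map(int,q[1])),(0,0,255),1)
    cv2.imwrite(f"pics/ov_{n}.png",im)
E
```

```text
(no output)
```

View pics/ov_top.png

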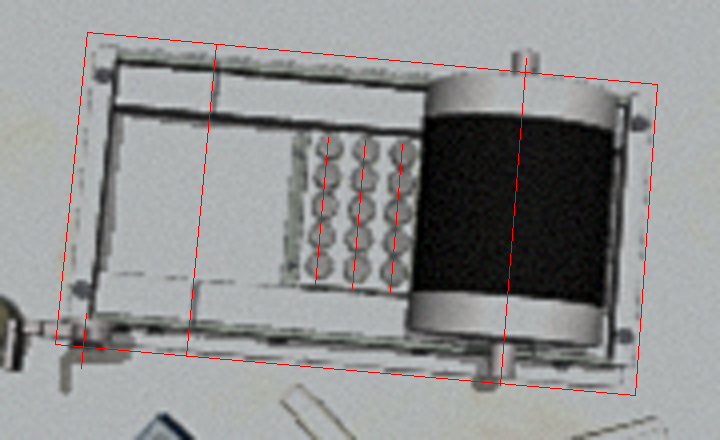

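View pics/ov_scene.png

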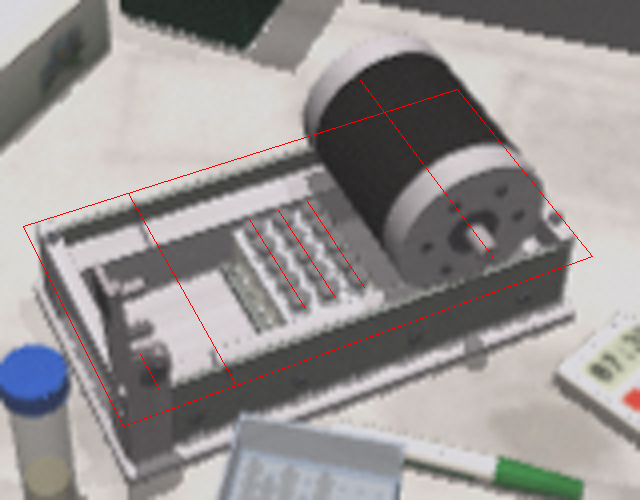

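The overlays fit. In the top crop the three strip lines lie on the cap rows, the roller axis lies on the stubs, and the engraved line at (217,90)-(195,300) is about 1 mm from my x = +76 line. Next I turn the tool's x along the rolling direction, shut the fingers and swing past the machine with the arm drawn in.

```bash
python3 -m crank '[[[0,0,0],-1],[[0,0,0],-1],[[0,0,0],-1],[[0,0,0],-1],[[0,0,0],-1]]' 1 >/dev/null
python3 -m crank '[[[0,0,0],-1],[[0,0,0],-1],[[0,0,0],-1],[[0,0,0],-1],[[0,0,0],-1]]' >/dev/null
python3 -m crank '[[[0,0,0],-1],[[0,0,0],-1],[[0,0,0],-1],[[0,0,0],-1],[[0,0,0],-1]]' >/dev/null
python3 -m crank '[[[0,0,0],-0.4],[[0.6,0.1,0],0],[[0.8,0.1,0],0],[[0.8,0.1,0],0],[[0.8,0.1,0],0]]'
python3 -m crank '[[[0.8,0.1,0],0],[[0.8,0.1,0],0],[[0.8,0.1,0],0],[[0.8,0.1,0],0],[[0.8,0.1,0],0]]'
python3 -m crank '[[[0.8,0.1,0],0],[[0.6,0,0],0],[[0,0,0],0]]'
cat >> h.py <<'E'
def st():
    o=manip.get_obs();p=inv(o['tcp_pos']);from scipy.spatial.transform import Rotation as R
    M=R.from_quat(o['eef_rot']).as_matrix();print("t%.2f"%o['time'],"frame mm",(p*1e3).round(1),"F",o['force'].round(1),"yaw",np.degrees(np.arctan2(M[1,0],M[0,0])).round(2),"gap",o['finger_gap'].round(3),M[2].round(3))
E
python3 -c "from h import *;st()"
```

```text
time: 2.6
tcp_pos: [0.2657, -0.3199, 0.231]
eef_rot: [0.73, 0.684, 0.0, -0.0]
force: [1.0, 0.1, -0.0]
finger_gap: 0.0001
finger_force: 0.0
time: 3.22
tcp_pos: [0.3108, -0.0823, 0.2313]
eef_rot: [0.73, 0.684, 0.0, 0.0]
force: [0.3, -0.4, -0.1]
finger_gap: 0.0004
finger_force: 0.0
time: 3.6
tcp_pos: [0.322, 0.0014, 0.2312]
eef_rot: [0.728, 0.686, 0.0, -0.0]
force: [0.4, -0.1, -0.5]
finger_gap: -0.0001
finger_force: 0.0Traceback (most recent call last):
  File "<string>", line 1, in <module>
    from h import *;st()
                    ~~^^
  File "h.py", line 17, in st
    M=R.from_quat(o['eef_rot']).as_matrix();print("t%.2f"%o['time'],"frame mm",(p*1e3).round(1),"F",o['force'].round(1),"yaw",np.degrees(np.arctan2(M[1,0],M[0,0])).round(2),"gap",o['finger_gap'].round(3),M[2].round(3))
                                                                                                                                                                                   ^^^^^^^^^^^^^^^^^^^^^
AttributeError: 'float' object has no attribute 'round'
```

```bash
sed -i "s/o\['finger_gap'\].round(3)/round(o['finger_gap'],3)/" h.py
python3 -m crank '[[[0.5,0.6,0],0],[[0.5,0.6,0],0],[[0.5,0.6,0.3],0],[[0.5,0.6,0.4],0],[[0.05,0,0.3],0]]' >/dev/null
python3 -m crank '[[[0,0,0.1],0],[[0,0,0],0]]' >/dev/null
python3 - <<'E'
from h import *
st();p,d=snapshot("wrist");cv2.imwrite("pics/w1.png",p[:,:,::-1])
E
```

```text
t4.47 frame mm [-91.6   0.9 165.5] F [-0.5  0.3  0.8] yaw 86.25 gap 0.0 [-0.001 -0.    -1.   ]
```

View pics/w1.png

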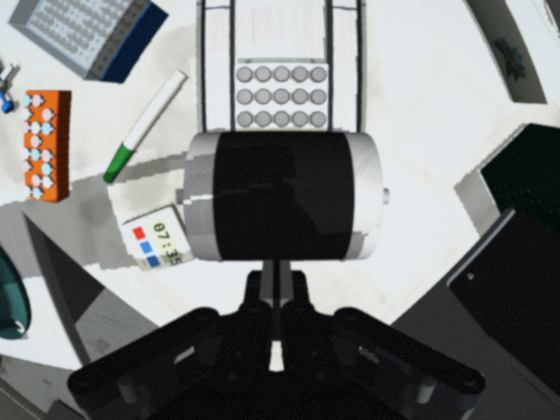

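The wrist view shows the shut fingers at (275,270), just behind the roller's axis at (285,195) and centred on the rubber. Now I lower and feel for contact.

```bash
python3 -m crank '[[[0,0,0.2],0],[[0,0,0.2],0],[[0,0,0.05],0],[[0,0,0],0],[[0,0,0],0]]' >/dev/null; python3 -c "from h import *;st()"
python3 -m crank '[[[0,0,0.02],0],[[0,0,0],0]]' >/dev/null; python3 -c "from h import *;st()"
python3 -m crank '[[[0,0,0.02],0],[[0,0,0],0]]' >/dev/null; python3 -c "from h import *;st()"
python3 -m crank '[[[0,0,0.02],0],[[0,0,0],0]]' >/dev/null; python3 -c "from h import *;st()"
```

```text
t5.15 frame mm [-90.3   0.2 138.6] F [-0.9  0.7 -0. ] yaw 86.35 gap 0.0 [-0.     0.001 -1.   ]
t5.40 frame mm [-90.3   0.4 137.2] F [ 0.1 -0.7 -0.1] yaw 86.34 gap 0.0 [-0.  0. -1.]
t5.65 frame mm [-90.4   0.5 135.8] F [ 0.7  0.5 -0.2] yaw 86.34 gap -0.0 [-0. -0. -1.]
t5.90 frame mm [-90.4   0.5 134.6] F [-0.6  1.  -0.2] yaw 86.34 gap 0.0 [-0. -0. -1.]
```

```bash
for i in 1; do python3 -m crank '[[[0,0,0.015],0],[[0,0,0],0]]' >/dev/null; python3 -c "from h import *;st()"
python3 -m crank '[[[0,0,0.015],0],[[0,0,0],0]]' >/dev/null; python3 -c "from h import *;st()"; done
```

```text
t6.15 frame mm [-90.4   0.3 134.3] F [-1.  -1.1  2. ] yaw 86.34 gap 0.0 [-0.     0.001 -1.   ]
t6.40 frame mm [-90.4   0.2 134.2] F [-2.5 -1.   6.5] yaw 86.34 gap -0.0 [-0.     0.001 -1.   ]
```

```bash
python3 -m crank '[[[0,0,0.02],0],[[0,0,0],0]]' >/dev/null; python3 -c "from h import *;st()"
python3 -m crank '[[[0.05,0,0],0],[[0.08,0,0],0],[[0.08,0,0],0],[[0.08,0,0],0],[[0.08,0,0],0]]' >/dev/null; python3 -c "from h import *;st()"
python3 -m crank '[[[0.08,0,0],0],[[0.08,0,0],0],[[0.08,0,0],0]]' >/dev/null; python3 -c "from h import *;st()"
```

```text
t6.65 frame mm [-90.5   0.2 134. ] F [-3.8 -1.7 11.1] yaw 86.34 gap 0.0 [-0.     0.002 -1.   ]
t7.28 frame mm [-67.4   0.2 135.7] F [-7.1 -0.2 16.3] yaw 86.36 gap -0.0 [ 0.002  0.003 -1.   ]
t7.65 frame mm [-52.8   0.2 135.8] F [-6.7 -0.2 16.9] yaw 86.37 gap 0.0 [ 0.002  0.003 -1.   ]
```

```bash
python3 -m crank '[[[0.08,-0.01,0.005],0],[[0.08,-0.01,0.005],0],[[0.08,0,0],0]]' >/dev/null; python3 -c "from h import *;st()"
python3 -m crank '[[[0.08,0,0],0],[[0.08,0,0],0],[[0.06,0,0],0],[[0,0,0],0]]' >/dev/null; python3 - <<'E'
from h import *
st();n="top";p,d=snapshot(n);W=cloud(n,d)[175:275,195:360].reshape(-1,3);Q=inv(W)
k=(Q[:,2]>.105)&(abs(Q[:,1])>.041)&(abs(Q[:,1])<.057)&(Q[:,0]<.1)&(Q[:,0]>-.13);Q=Q[k];from scipy.optimize import least_squares
r=least_squares(lambda q:np.hypot(Q[:,0]-q[0],Q[:,2]-.0905)-.045,[-.05],loss='soft_l1',f_scale=.002);print("roller x",r.x*1e3,len(Q))
E
```

```text
t8.03 frame mm [-38.3   0.3 135.8] F [-3.6  0.6 16.7] yaw 86.36 gap 0.0 [ 0.002  0.006 -1.   ]
t8.53 frame mm [-2.570e+01  1.000e-01  1.354e+02] F [-2.7 -1.4 15.1] yaw 86.36 gap -0.0 [ 0.001  0.006 -1.   ]
roller x [-33.402412] 924
```

```bash
cat >> h.py <<'E'
def roll():
    n="top";p,d=snapshot(n);W=cloud(n,d)[175:275,195:360].reshape(-1,3);Q=inv(W)
    k=(Q[:,2]>.105)&(Q[:,2]<.139)&(abs(Q[:,1])>.041)&(abs(Q[:,1])<.057)&(Q[:,0]<.1)&(Q[:,0]>-.13);Q=Q[k];from scipy.optimize import least_squares
    r=least_squares(lambda q:np.hypot(Q[:,0]-q[0],Q[:,2]-.0905)-.045,[-.03],loss='soft_l1',f_scale=.001);print("roller x",r.x*1e3,len(Q),(abs(r.fun)<.002).mean())
E
python3 -m crank '[[[0,0,-0.05],0],[[0,0,-0.15],0],[[-0.25,0,0],0],[[-0.2,0,0],0],[[0,0,0],0]]' >/dev/null; python3 -c "from h import *;st();roll()"
python3 -m crank '[[[0,0,0.12],0],[[0,0,0.03],0],[[0,0,0.03],0],[[0,0,0.03],0],[[0,0,0],0]]' >/dev/null; python3 -c "from h import *;st()"
```

```text
t9.20 frame mm [-54.4   1.9 142.5] F [ 0.3 -0.   0.4] yaw 86.23 gap 0.0 [-0.    -0.001 -1.   ]
roller x [-43.62653423] 148 0.9121621621621622
t9.88 frame mm [-52.    0.9 135.5] F [-7.5 -0.8 19.8] yaw 86.4 gap 0.0 [ 0.002  0.004 -1.   ]
```

```bash
python3 -m crank '[[[0.04,-0.01,0],0],[[0.06,-0.01,0],0],[[0.07,0,0],0]]' >/dev/null; python3 -c "from h import *;st()"
python3 -m crank '[[[0.07,0,0],0],[[0.07,0,0],0],[[0.07,0,0],0]]' >/dev/null; python3 -c "from h import *;st()"
python3 -m crank '[[[0.07,0,0],0],[[0.07,0,0],0],[[0.03,0,0],0],[[0,0,0],0]]' >/dev/null; python3 -c "from h import *;st();roll()"
```

```text
t10.25 frame mm [-42.3   1.1 135.8] F [-5.4 -2.9 19. ] yaw 86.38 gap -0.0 [ 0.001  0.007 -1.   ]
t10.62 frame mm [-29.7   1.  135.8] F [-5.2 -1.5 19.8] yaw 86.37 gap -0.0 [ 0.001  0.007 -1.   ]
t11.12 frame mm [-18.8   1.1 135.7] F [-3.8 -0.3 18.2] yaw 86.4 gap 0.0 [ 0.003  0.007 -1.   ]
roller x [-25.82384536] 139 0.8848920863309353
```

```bash
python3 -m crank '[[[0.06,0,0.002],0],[[0.07,0,0.003],0],[[0.06,0,0.005],0],[[0.02,0,0],0],[[0,0,0],0]]' >/dev/null; python3 -c "from h import *;st()"
python3 -m crank '[[[0,0,-0.05],0],[[0,0,-0.15],0],[[-0.25,0.01,0],0],[[-0.25,0.01,0],0],[[0,0,0],0]]' >/dev/null; python3 -c "from h import *;st();roll()"
```

```text
t11.80 frame mm [ -6.4   0.7 135.5] F [-3.7 -0.7 19.8] yaw 86.39 gap -0.0 [ 0.003  0.008 -1.   ]
t12.43 frame mm [-39.1   1.9 141.1] F [-0.2  0.3 -0.2] yaw 86.21 gap -0.0 [-0.001 -0.001 -1.   ]
roller x [-44.21651555] 129 0.875968992248062
```

```bash
python3 - <<'E'
from h import *
st();roll()
ims=[]
for n,(u0,u1,v0,v1) in(("top",(190,370,165,285)),("scene",(215,395,155,275))):
    p,d=snapshot(n);ims.append(cv2.resize(p[v0:v1,u0:u1,::-1],None,fx=4,fy=4,interpolation=cv2.INTER_CUBIC)[:,:])
cv2.imwrite("pics/both.png",cv2.resize(np.vstack(ims),(450,600)))
E
```

```text
t12.47 frame mm [-38.5   1.9 141.3] F [1.5 0.  0.1] yaw 86.24 gap -0.0 [-0.    -0.001 -1.   ]
roller x [-46.55889382] 127 0.905511811023622
```

View pics/both.png

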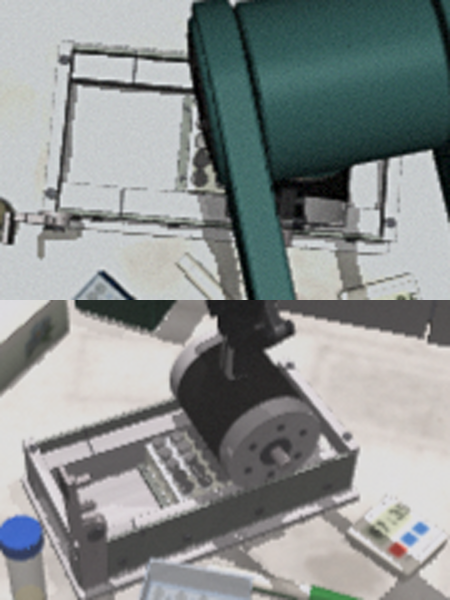

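The roller really is back at about -45 mm: it shows right of the caps in both views and is still coasting back. My backward move began before the finger had cleared it. From now on I wait after each lift and measure the roller with the scene camera.

```bash
cat >> h.py <<'E'
def roll():
    n="scene";p,d=snapshot(n);P=cloud(n,d)[150:285,205:400].reshape(-1,3);P=P[d[150:285,205:400].ravel()>0];Q=inv(P)
    from scipy.optimize import least_squares
    k=(Q[:,2]>.1)&(Q[:,2]<.137)&(abs(Q[:,1]-.049)<.008)&(abs(Q[:,0])<.14);Q=Q[k]
    r=least_squares(lambda q:np.hypot(Q[:,0]-q[0],Q[:,2]-.0897)-.045,[np.median(Q[:,0])],loss='soft_l1',f_scale=.001);print("roller x",r.x*1e3,len(Q),(abs(r.fun)<.002).mean())
E
python3 -m crank '[[[0,0,-0.1],0],[[0,0,0],0],[[0,0,0],0],[[0,0,0],0]]' >/dev/null; python3 - <<'E'
from h import *
st();roll();roll();roll();roll()
E
```

```text
t13.12 frame mm [-37.5   1.7 147.8] F [-0.4 -0.7 -0.3] yaw 86.35 gap -0.0 [-0. -0. -1.]
roller x [-63.79817045] 499 0.45490981963927857
roller x [-63.86415341] 504 0.4623015873015873
roller x [-63.82042694] 500 0.462
roller x [-64.16024438] 509 0.4636542239685658
```

```bash
python3 -m crank '[[[-0.35,0,0],0],[[-0.35,0,0],0],[[0,0,0],0],[[0,0,0],0]]' >/dev/null; python3 - <<'E'
from h import *
from scipy.optimize import least_squares
st();roll()
for n in("scene","top"):
    p,d=snapshot(n);Q=inv(cloud(n,d)[d>0]);Q=Q[(Q[:,2]>.105)&(Q[:,2]<.139)&(abs(Q[:,1])<.056)&(Q[:,0]>-.14)&(Q[:,0]<.1)]
    r=least_squares(lambda q:np.hypot(Q[:,0]-q[0],Q[:,2]-q[1])-.045,[-.064,.09],loss='cauchy',f_scale=.001);print(n,r.x*1e3,len(Q),(abs(r.fun)<.003).mean())
E
python3 -m crank '[[[0,0,0.1],0],[[0,0,0.09],0],[[0,0,0],0],[[0,0,0],0]]' >/dev/null; python3 -c "from h import *;st()"
```

```text
t13.82 frame mm [-79.2   1.6 147.9] F [ 0.3  1.4 -0.1] yaw 86.33 gap -0.0 [ 0.001  0.    -1.   ]
roller x [-63.69887553] 492 0.4613821138211382
scene [-63.94563032  89.82302157] 1515 0.9075907590759076
top [-64.30242505  90.22666443] 1030 0.9718446601941747
t14.47 frame mm [-79.6   1.8 136.3] F [-0.4  0.4 -0.1] yaw 86.34 gap 0.0 [-0. -0. -1.]
```

```bash
sed -i '/^def roll/,$d' h.py; cat >> h.py <<'E'
def roll():
    from scipy.optimize import least_squares
    for n in("scene","top"):
        p,d=snapshot(n);Q=inv(cloud(n,d)[d>0]);Q=Q[(Q[:,2]>.105)&(Q[:,2]<.139)&(abs(Q[:,1])<.056)&(Q[:,0]>-.14)&(Q[:,0]<.13)]
        r=least_squares(lambda q:np.hypot(Q[:,0]-q[0],Q[:,2]-q[1])-.045,[np.median(Q[:,0]),.09],loss='cauchy',f_scale=.001);print(n,(r.x*1e3).round(1),len(Q),(abs(r.fun)<.003).mean().round(2))
E
python3 -m crank '[[[0,0,0.03],0],[[0,0,0.03],0],[[0,-0.01,0],0]]' >/dev/null; python3 -c "from h import *;st()"
python3 -m crank '[[[0.05,-0.01,0],0],[[0.08,0,0],0],[[0.08,0,0],0],[[0.08,0,0],0],[[0.08,0,0],0]]' >/dev/null; python3 -c "from h import *;st()"
python3 -m crank '[[[0.08,0,0],0],[[0.08,0,0],0],[[0.08,0,0],0],[[0.08,0,0],0]]' >/dev/null; python3 -c "from h import *;st()"
python3 -m crank '[[[0.08,0,0],0],[[0.08,0,0],0],[[0.06,0,0],0],[[0.03,0,0],0],[[0,0,0],0]]' >/dev/null; python3 -c "from h import *;st()"
python3 -m crank '[[[0,0,-0.05],0],[[0,0,-0.1],0],[[0,0,-0.1],0],[[0,0,0],0],[[0,0,0],0]]' >/dev/null; python3 -c "from h import *;st();roll()"
```

```text
t14.85 frame mm [-79.5   1.4 135.1] F [-0.7 -0.   6.8] yaw 86.34 gap 0.0 [ 0.     0.003 -1.   ]
t15.47 frame mm [-56.8   1.5 135.9] F [-0.8 -0.6  9.8] yaw 86.34 gap 0.0 [ 0.001  0.005 -1.   ]
t15.97 frame mm [-37.5   1.5 135.9] F [-0.9 -0.   9. ] yaw 86.34 gap 0.0 [ 0.001  0.005 -1.   ]
t16.60 frame mm [-22.4   1.5 135.4] F [ 0.5 -0.2  6.3] yaw 86.36 gap 0.0 [ 0.002  0.005 -1.   ]
t17.23 frame mm [-23.2   2.9 147.7] F [-0.4  0.5 -0.2] yaw 86.34 gap -0.0 [-0. -0. -1.]
scene [-35.5  89.9] 1384 0.9
top [-35.6  90.1] 354 0.98
```

```bash
python3 -m crank '[[[-0.25,0,0],0],[[-0.22,0,0],0],[[0,0,0.1],0],[[0,0,0.08],0],[[0,0,0],0]]' >/dev/null
python3 -m crank '[[[0,0,0.03],0],[[0,0,0.03],0],[[0,0,0.03],0],[[0,0,0.01],0],[[0,-0.01,0],0]]' >/dev/null; python3 -c "from h import *;st()"
```

```text
t18.57 frame mm [-50.8   2.6 134.9] F [-4.   0.1 12.7] yaw 86.37 gap -0.0 [ 0.001  0.004 -1.   ]
```

```bash
python3 -m crank '[[[0,-0.01,0.015],0],[[0.03,0,0],0],[[0.05,0,0],0],[[0.06,0,0],0]]' >/dev/null; python3 -c "from h import *;st()"
python3 -m crank '[[[0.06,0,0],0],[[0.06,0,0],0],[[0.06,0,0],0]]' >/dev/null; python3 -c "from h import *;st()"
```

```text
t19.07 frame mm [-42.    2.5 135.4] F [-5.3 -1.1 17.6] yaw 86.37 gap -0.0 [ 0.002  0.006 -1.   ]
t19.45 frame mm [-30.9   2.5 135.9] F [-5.6 -1.1 19.1] yaw 86.39 gap 0.0 [ 0.003  0.007 -1.   ]
```

```bash
python3 -m crank '[[[0.06,0,0],0],[[0.06,0,0],0],[[0.06,0,0],0]]' >/dev/null; python3 -c "from h import *;st()"
python3 -m crank '[[[0.06,0,0],0],[[0.06,0,0],0],[[0.06,0,0.002],0]]' >/dev/null; python3 -c "from h import *;st()"
python3 -m crank '[[[0.06,0,0.004],0],[[0.06,0,0.006],0],[[0.03,0,0.004],0],[[0,0,0],0]]' >/dev/null; python3 -c "from h import *;st()"
python3 -m crank '[[[0,0,-0.05],0],[[0,0,-0.1],0],[[0,0,-0.14],0],[[0,0,0],0],[[0,0,0],0]]' >/dev/null; python3 -c "from h import *;st();roll()"
```

```text
t19.82 frame mm [-20.2   2.1 136.3] F [-5.5 -1.6 20.5] yaw 86.38 gap -0.0 [ 0.003  0.008 -1.   ]
t20.20 frame mm [ -9.8   2.1 136.1] F [-6.1 -1.6 19.5] yaw 86.36 gap 0.0 [ 0.002  0.008 -1.   ]
t20.70 frame mm [1.000e-01 2.400e+00 1.355e+02] F [-6.2  0.1 19.2] yaw 86.39 gap 0.0 [ 0.004  0.007 -1.   ]
t21.32 frame mm [ -1.7   4.2 146.2] F [-0.5  0.2 -0.1] yaw 86.34 gap 0.0 [-0.    -0.001 -1.   ]
scene [-10.7  89.9] 1432 0.88
top [-11.1  90. ] 468 0.98
```

```bash
python3 -m crank '[[[-0.22,0,0],0],[[-0.2,0,0],0],[[0,0,0.1],0],[[0,0,0.08],0],[[0,0,0],0]]' >/dev/null
python3 -m crank '[[[0,0,0.03],0],[[0,-0.01,0.03],0],[[0,-0.01,0.03],0],[[0,0,0],0]]' >/dev/null; python3 -c "from h import *;st()"
```

```text
t22.55 frame mm [-26.2   3.9 134.8] F [-3.6 -1.9 15.3] yaw 86.37 gap 0.0 [ 0.001  0.005 -1.   ]
```

```bash
python3 -m crank '[[[0,0,0.005],0],[[0.03,0,0],0],[[0.05,0,0],0],[[0.06,0,0],0]]' >/dev/null; python3 -c "from h import *;st()"
python3 -m crank '[[[0.06,0,0],0],[[0.06,0,0],0],[[0.06,0,0],0]]' >/dev/null; python3 -c "from h import *;st()"
python3 -m crank '[[[0.06,0,0],0],[[0.06,0,0],0],[[0.06,0,0],0]]' >/dev/null; python3 -c "from h import *;st()"
```

```text
t23.05 frame mm [-17.6   3.6 135.6] F [-5.  -2.1 18.7] yaw 86.37 gap 0.0 [ 0.002  0.006 -1.   ]
t23.43 frame mm [ -7.    3.5 136.2] F [-6.1 -2.3 20.6] yaw 86.36 gap 0.0 [ 0.001  0.007 -1.   ]
t23.80 frame mm [  4.3   3.7 136. ] F [-6.4 -1.6 19. ] yaw 86.37 gap 0.0 [ 0.003  0.007 -1.   ]
```

```bash
python3 -m crank '[[[0.06,0,0],0],[[0.06,0,0],0],[[0.06,0,0.003],0]]' >/dev/null; python3 -c "from h import *;st()"
python3 -m crank '[[[0.06,0,0.004],0],[[0.06,0,0.006],0],[[0.03,0,0.004],0],[[0,0,0],0]]' >/dev/null; python3 -c "from h import *;st()"
python3 -m crank '[[[0,0,-0.05],0],[[0,0,-0.1],0],[[0,0,-0.14],0],[[0,0,0],0],[[0,0,0],0]]' >/dev/null; python3 -c "from h import *;st();roll()"
python3 -m crank '[[[-0.2,0,0],0],[[-0.19,0,0],0],[[0,0,0.1],0],[[0,0,0.08],0],[[0,0,0],0]]' >/dev/null; python3 -c "from h import *;st()"
```

```text
t24.18 frame mm [ 15.4   3.9 135.8] F [-5.4 -0.5 19.6] yaw 86.38 gap -0.0 [ 0.003  0.006 -1.   ]
t24.68 frame mm [ 25.5   3.4 135.8] F [-5.8  1.3 21.4] yaw 86.41 gap -0.0 [ 0.006  0.008 -1.   ]
t25.30 frame mm [ 22.9   5.4 145.9] F [-0.8  0.4  0.2] yaw 86.34 gap 0.0 [-0.001 -0.001 -1.   ]
scene [ 9.9 89.8] 1419 0.89
top [11.  90.1] 596 0.98
t26.02 frame mm [ -0.2   5.1 135.9] F [-0.1 -0.4  3.1] yaw 86.34 gap -0.0 [ 0.  0. -1.]
```

```bash
python3 -m crank '[[[0,0,0.03],0],[[0,-0.01,0.03],0],[[0,-0.01,0.02],0],[[0,0,0],0]]' >/dev/null; python3 -c "from h import *;st()"
python3 -m crank '[[[0.03,0,0.003],0],[[0.05,0,0],0],[[0.06,0,0],0],[[0.06,0,0],0]]' >/dev/null; python3 -c "from h import *;st()"
python3 -m crank '[[[0.06,0,0],0],[[0.06,0,0],0],[[0.06,0,0],0]]' >/dev/null; python3 -c "from h import *;st()"
```

```text
t26.52 frame mm [  0.8   5.  135.6] F [-3.6 -1.7 16.1] yaw 86.38 gap -0.0 [ 0.003  0.006 -1.   ]
t27.02 frame mm [ 13.2   4.6 136.2] F [-3.6  0.3 19.2] yaw 86.38 gap 0.0 [ 0.004  0.007 -1.   ]
t27.40 frame mm [ 24.4   4.8 136. ] F [-4.9  1.5 17.3] yaw 86.39 gap 0.0 [ 0.005  0.007 -1.   ]
```

```bash
python3 -m crank '[[[0.06,0,0.005],0],[[0.06,0,0.003],0],[[0.06,0,0.004],0],[[0.05,0,0.004],0],[[0,0,0],0]]' >/dev/null; python3 -c "from h import *;st()"
python3 -m crank '[[[0,0,-0.05],0],[[0,0,-0.1],0],[[0,0,-0.17],0],[[0,0,0],0],[[0,0,0],0]]' >/dev/null; python3 -c "from h import *;st();roll()"
python3 - <<'E'
from h import *
p,d=snapshot("wrist");cv2.imwrite("pics/w2.png",p[:,:,::-1])
for n in("top","scene"):
    p,d=snapshot(n);Q=inv(cloud(n,d)[d>0])
    for x in(-.018,0,.018):
        k=(abs(Q[:,0]-x)<.004)&(abs(Q[:,1])<.034)&(Q[:,2]>.035)&(Q[:,2]<.056);print(n,x,k.sum(),np.percentile(Q[k,2],[50,75,90]).round(4) if k.sum() else 0)
E
```

```text
t28.02 frame mm [ 38.6   5.  135.5] F [-5.1  1.2 19.3] yaw 86.41 gap -0.0 [ 0.005  0.007 -1.   ]
t28.65 frame mm [ 36.1   6.6 148.5] F [ 0.3  0.7 -0. ] yaw 86.34 gap -0.0 [-0.    -0.001 -1.   ]
scene [27.7 89.8] 1477 0.89
top [27.4 90. ] 589 0.97
top -0.018 29 [0.0455 0.0461 0.047 ]
top 0 0 0
top 0.018 0 0
scene -0.018 0 0
scene 0 0 0
scene 0.018 0 0
```

View pics/w2.png

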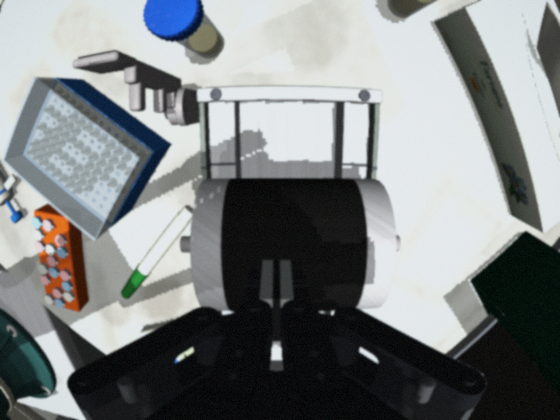

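The wrist view shows the roller at (295,245), past the caps, with the finger tips on its top. The parking line is at row 165 and the hook is open at (135,80). Strip 1 measures home.

```bash
python3 -m crank '[[[-0.21,0.02,0],0],[[-0.2,0.02,0],0],[[0,0,0.12],0],[[0,0,0.07],0],[[0,0,0],0]]' >/dev/null
python3 -m crank '[[[0,0,0.03],0],[[0,-0.01,0.03],0],[[0,-0.01,0.02],0],[[0.03,0,0],0],[[0.06,0,0],0]]' >/dev/null; python3 -c "from h import *;st()"
python3 -m crank '[[[0.08,0,0],0],[[0.08,0,0],0],[[0.08,0,0],0],[[0.08,0,0],0],[[0.08,0,0],0]]' >/dev/null; python3 -c "from h import *;st()"
python3 -m crank '[[[0.08,0,0],0],[[0.08,0,0],0],[[0.08,0,0.003],0],[[0.06,0,0.004],0],[[0.04,0,0.003],0]]' >/dev/null; python3 -c "from h import *;st()"
python3 -m crank '[[[0.01,0,0],0],[[0,0,0],0],[[0,0,-0.05],0],[[0,0,-0.1],0],[[0,0,-0.14],0]]' >/dev/null
python3 -m crank '[[[0,0,0],0],[[0,0,0],0]]' >/dev/null; python3 -c "from h import *;st();roll()"
```

```text
t30.15 frame mm [ 17.6   3.9 135.5] F [-0.7 -0.1  8. ] yaw 86.34 gap 0.0 [ 0.002  0.004 -1.   ]
t30.77 frame mm [ 42.1   4.  135.9] F [-1.7  0.3  9.4] yaw 86.36 gap -0.0 [ 0.003  0.005 -1.   ]
t31.40 frame mm [ 62.8   4.  135.7] F [-1.3  0.9  9.5] yaw 86.38 gap 0.0 [ 0.003  0.005 -1.   ]
t32.27 frame mm [ 62.    5.3 149.4] F [-0.   0.9 -0.2] yaw 86.33 gap -0.0 [-0. -0. -1.]
scene [53.2 89.9] 1507 0.89
top [52.9 89.9] 723 0.97
```

```bash
python3 -m crank '[[[-0.18,0,0],0],[[-0.17,0,0],0],[[0,0,0.12],0],[[0,0,0.07],0],[[0,0,0],0]]' >/dev/null
python3 -m crank '[[[0,0,0.03],0],[[0,-0.01,0.03],0],[[0,-0.01,0.03],0],[[0.03,0,0],0],[[0.06,0,0],0]]' >/dev/null; python3 -c "from h import *;st()"
python3 -m crank '[[[0.08,0,0],0],[[0.08,0,0],0],[[0.08,0,0],0],[[0.08,0,0],0],[[0.08,0,0],0]]' >/dev/null; python3 -c "from h import *;st()"
python3 -m crank '[[[0.08,0,0],0],[[0.06,0,0],0],[[0.04,0,0],0],[[0.02,0,0],0],[[0,0,0],0]]' >/dev/null; python3 - <<'E'
from h import *
st();roll();p,d=snapshot("top");cv2.imwrite("pics/t3.png",cv2.resize(p[170:280,190:370,::-1],None,fx=4,fy=4,interpolation=cv2.INTER_CUBIC))
E
```

```text
t33.62 frame mm [ 47.3   5.2 135.8] F [-1.2  0.3  8.3] yaw 86.34 gap 0.0 [ 0.002  0.005 -1.   ]
t34.25 frame mm [ 71.6   5.2 135.9] F [-1.2  1.1  8.6] yaw 86.36 gap -0.0 [ 0.003  0.005 -1.   ]
t34.88 frame mm [ 83.7   5.3 135.8] F [-1.3  0.1  7.9] yaw 86.37 gap -0.0 [ 0.003  0.005 -1.   ]
scene [74.4 89.8] 1403 0.88
top [74.1 89.9] 772 0.97
```

View pics/t3.png

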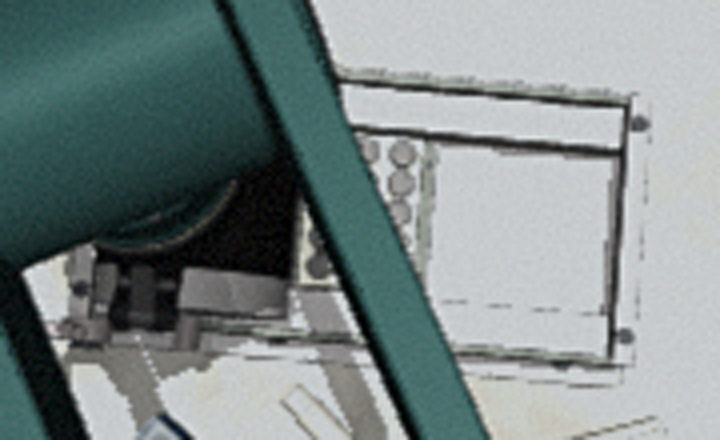

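The roller is on the last stretch with its front rim at about (230,290). I check the line's place from the first top picture.

```bash
python3 - <<'E'
from h import *
g=cv2.imread("pics/top0.png",0).astype(float)
for y in(-.055,-.051,-.047,.047,.051,.055):
    xs=np.arange(.064,.088,.0005);q=proj("top",[F(x,y,.046) for x in xs]).astype(np.float32)
    v=cv2.remap(g.astype(np.float32),q[:,0],q[:,1],cv2.INTER_LINEAR).ravel();b=v.max()-v;b[b<b.max()*.5]=0;print(y,"line x",(b@xs/b.sum()).round(4),"contrast",v.min(),v.max())
# cap rows centre check
for xx in(0,):
    xs=np.arange(-.03,.03,.0005);s=np.zeros(len(xs))
    for y in np.arange(-.034,.035,.001):
        q=proj("top",[F(x,y,.0505) for x in xs]).astype(np.float32);s+=cv2.remap(g.astype(np.float32),q[:,0],q[:,1],cv2.INTER_LINEAR).ravel()
    i=[int(j) for j in range(3,len(xs)-3) if s[j]==s[j-3:j+4].min()];print("row minima",xs[i])
    i=[int(j) for j in range(3,len(xs)-3) if s[j]==s[j-3:j+4].max()];print("row maxima",xs[i])
E
```

```text
-0.055 line x 0.0747 contrast 118.85156 183.0
-0.051 line x 0.075 contrast 109.28906 182.4375
-0.047 line x 0.0748 contrast 114.82031 184.71094
0.047 line x 0.075 contrast 106.875 180.58203
0.051 line x 0.0752 contrast 111.13086 180.50781
0.055 line x 0.0747 contrast 118.953125 184.375
row minima [-0.0175 -0.0045  0.0015  0.0145  0.018 ]
row maxima [-0.025  -0.01   -0.0015  0.008   0.0165  0.0245]
```

```bash
python3 -m crank '[[[0.02,0,0],0],[[0,0,0],0],[[0,0,-0.05],0],[[0,0,-0.05],0],[[0,0,-0.1],0]]' >/dev/null
python3 -m crank '[[[0,0,-0.4],0],[[0,0,-0.4],0],[[0,0,0],0],[[0,0,0],0]]' >/dev/null; python3 - <<'E'
from h import *
st();roll();roll()
P=[]
for n in("top","scene"):
    p,d=snapshot(n);Q=inv(cloud(n,d)[d>0]);k=(Q[:,2]>.11)&(Q[:,2]<.185)&(Q[:,0]>.11)&(Q[:,0]<.19)&(Q[:,1]>.05)&(Q[:,1]<.11);Q=Q[k]
    for z in np.arange(.11,.185,.01):
        m=(Q[:,2]>=z)&(Q[:,2]<z+.01)
        if m.sum():print(n,z.round(3),m.sum(),"x",(np.percentile(Q[m,0],[5,50,95])*1e3).round(0),"y",(np.percentile(Q[m,1],[5,50,95])*1e3).round(0))
E
```

```text
t36.15 frame mm [ 83.4   6.8 191.7] F [-1.1  0.6  0.1] yaw 86.34 gap 0.0 [-0.001 -0.001 -1.   ]
scene [74.8 89.9] 1733 0.89
top [74.4 89.9] 910 0.97
scene [74.8 89.9] 1720 0.9
top [74.7 90.1] 911 0.97
top 0.11 2 x [118. 122. 127.] y [70. 71. 72.]
top 0.12 13 x [117. 120. 124.] y [67. 70. 72.]
top 0.14 1 x [119. 119. 119.] y [67. 67. 67.]
top 0.15 43 x [120. 130. 138.] y [67. 70. 72.]
top 0.16 5 x [135. 138. 139.] y [68. 69. 71.]
top 0.17 1 x [139. 139. 139.] y [68. 68. 68.]
scene 0.11 237 x [121. 174. 188.] y [54. 71. 82.]
scene 0.12 37 x [120. 129. 140.] y [68. 72. 74.]
scene 0.13 14 x [131. 135. 141.] y [71. 73. 74.]
scene 0.14 16 x [122. 131. 142.] y [71. 72. 74.]
scene 0.15 41 x [121. 131. 143.] y [68. 72. 88.]
scene 0.16 20 x [140. 143. 144.] y [71. 87. 89.]
scene 0.17 29 x [140. 142. 144.] y [70. 81. 89.]
```

```bash
python3 -m crank '[[[0,0,-0.45],0],[[0.5,0,0],0],[[0.6,-0.3,0],0],[[0.6,-0.4,0],0],[[0,-0.5,0],0]]' >/dev/null
python3 -m crank '[[[0,-0.05,0],0],[[0,0,0],0],[[0,0,0.3],0],[[0,0,0.3],0],[[0,0,0],0]]' >/dev/null; python3 - <<'E'
from h import *
st();p,d=snapshot("scene");roll()
Q=inv(cloud("scene",d)[d>0]);k=(abs(Q[:,0]-.18)<.03)&(abs(Q[:,1]-.068)<.03)&(Q[:,2]<.135);print("tube top",Q[k,2].max())
cv2.imwrite("pics/s4.png",cv2.resize(p[110:290,190:390,::-1],None,fx=3,fy=3,interpolation=cv2.INTER_CUBIC))
E
```

```text
t37.70 frame mm [184.2  82.2 180. ] F [ 0.9 -0.1  0.1] yaw 86.29 gap 0.0 [-0.005 -0.005 -1.   ]
scene [74.8 89.9] 1762 0.91
top [74.6 90.1] 2926 0.98
tube top 0.11668059206974406
```

View pics/s4.png

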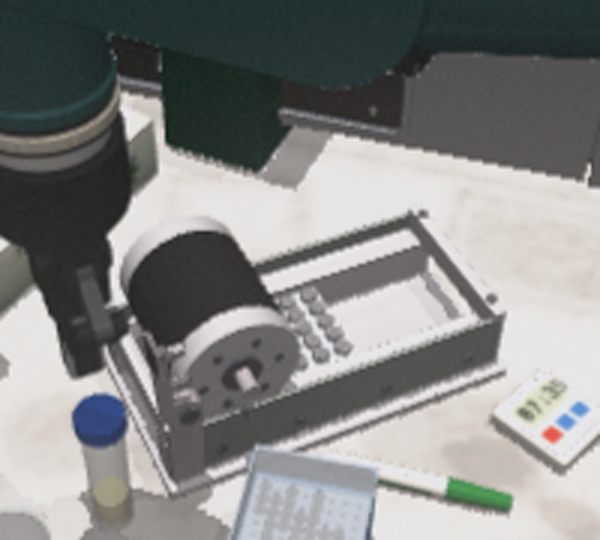

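The scene crop shows the fingers at (85,360), behind the open hook at (165,350) and above the blue-capped tube (100,420). The tube top is 117 mm, so a tip at 142 mm clears it. Now I lower and push.

```bash
python3 -m crank '[[[0,0,0.3],0],[[0,0,0.3],0],[[0,0,0],0],[[0,0,0],0]]' >/dev/null; python3 -c "from h import *;st()"
python3 -m crank '[[[-0.15,0,0],0],[[-0.15,0,0],0],[[-0.15,0,0],0],[[-0.15,0,0],0],[[0,0,0],0]]' >/dev/null; python3 -c "from h import *;st()"
python3 -m crank '[[[-0.2,0,0],0],[[-0.2,0,0],0],[[-0.2,0,0],0],[[-0.2,0,0],0],[[0,0,0],0]]' >/dev/null; python3 - <<'E'
from h import *
st();p,d=snapshot("scene");cv2.imwrite("pics/s5.png",cv2.resize(p[110:290,190:390,::-1],None,fx=3,fy=3,interpolation=cv2.INTER_CUBIC))
E
```

```text
t38.35 frame mm [185.6  81.5 147.5] F [ 0.5 -0.2  0.4] yaw 86.34 gap -0.0 [-0. -0. -1.]
t38.98 frame mm [148.9  81.2 148. ] F [ 0.3  0.2 -0.3] yaw 86.28 gap 0.0 [ 0.  0. -1.]
t39.60 frame mm [100.5  81.4 147.8] F [ 0.2 -0.3 -0.4] yaw 86.26 gap -0.0 [-0.001 -0.    -1.   ]
```

View pics/s5.png

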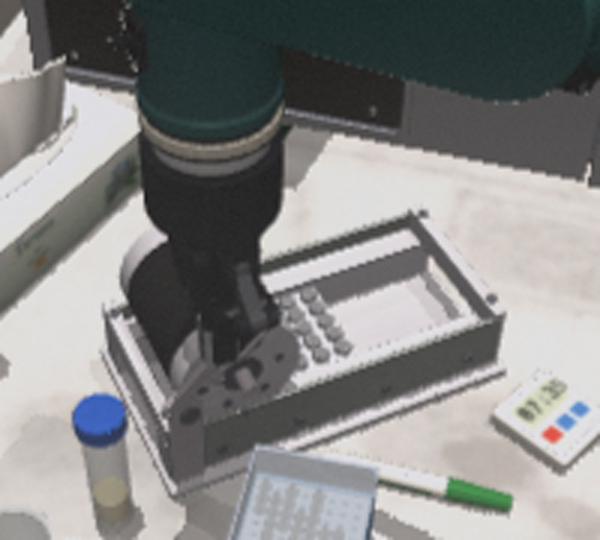

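The hook has swung over: its arm points from the post (190,415) up to (260,330), beside the roller. Next I run the finger on over the tab, then press down.

```bash
python3 -m crank '[[[-0.2,0,0],0],[[-0.2,0,0],0],[[-0.2,0,0],0],[[-0.2,0,0],0],[[0,0,0],0]]' >/dev/null; python3 -c "from h import *;st()"
python3 -m crank '[[[0,0,0.1],0],[[0,0,0.1],0],[[0,0,0.1],0],[[0,0,0.1],0],[[0,0,0],0]]' >/dev/null; python3 -c "from h import *;st()"
python3 -m crank '[[[0,0,0.07],0],[[0,0,0.06],0],[[0,0,0],0]]' >/dev/null; python3 -c "from h import *;st()"
```

```text
t40.27 frame mm [ 52.6  81.4 147.8] F [-0.8  0.6 -0.1] yaw 86.26 gap 0.0 [-0.  0. -1.]
t40.90 frame mm [ 53.5  81.9 122.7] F [-0.4 -0.9  0.4] yaw 86.35 gap 0.0 [-0.001 -0.002 -1.   ]
t41.27 frame mm [ 53.6  81.6 115.6] F [-0.  -1.  -0.2] yaw 86.34 gap 0.0 [-0.    -0.001 -1.   ]
```

```bash
python3 -m crank '[[[0,0,0.04],0],[[0,0,0.03],0],[[0,0,0],0]]' >/dev/null; python3 -c "from h import *;st()"
python3 -m crank '[[[0,0,0.03],0],[[0,0,0.02],0],[[0,0,0],0]]' >/dev/null; python3 -c "from h import *;st();roll()"
```

```text
t41.65 frame mm [ 53.6  81.5 111.6] F [-0.4  0.4 -0.6] yaw 86.34 gap 0.0 [-0. -0. -1.]
t42.02 frame mm [ 53.6  81.3 109.9] F [-1.5 -1.7  5.4] yaw 86.34 gap -0.0 [ 0.     0.001 -1.   ]
scene [74.7 90. ] 1577 0.91
top [74.7 90.1] 1704 0.98
```

```bash
python3 -m crank '[[[0,0,0.02],0],[[0,0,0],0]]' >/dev/null; python3 -c "from h import *;st()"
python3 -m crank '[[[0,0,-0.1],0],[[0,0,-0.4],0],[[0,0,-0.6],0],[[0,0,-0.6],0],[[0,0,-0.6],0]]' >/dev/null
python3 -m crank '[[[-0.4,-0.4,0],0],[[-0.6,-0.6,0],0],[[-0.7,-0.7,0],0],[[0,-0.4,0],0],[[0,0,0],0]]' >/dev/null
python3 - <<'E'
from h import *
st();roll();p,d=snapshot("scene");t,dt=snapshot("top")
for n,dd in(("top",dt),("scene",d)):
    Q=inv(cloud(n,dd)[dd>0])
    for x in(-.019,-.001,.017):
        k=(abs(Q[:,0]-x)<.005)&(abs(Q[:,1])<.034)&(Q[:,2]>.035)&(Q[:,2]<.056);print(n,x,k.sum(),np.percentile(Q[k,2],[50,75,90]).round(4) if k.sum() else 0)
    k=(abs(Q[:,0]-.046)<.008)&(abs(Q[:,1]-.08)<.008)&(Q[:,2]>.09)&(Q[:,2]<.15);print("tab z",k.sum(),np.median(Q[k,2]) if k.sum() else 0)
a=cv2.resize(p[130:270,200:380,::-1],(540,420),interpolation=cv2.INTER_CUBIC);b=cv2.resize(t[170:280,190:370,::-1],(540,330),interpolation=cv2.INTER_CUBIC)
cv2.imwrite("pics/end.png",cv2.resize(np.vstack([a,b]),(432,600)))
E
```

```text
t42.38 frame mm [ 53.6  81.2 109.7] F [-4.1 -2.1  9.2] yaw 86.34 gap 0.0 [ 0.     0.001 -1.   ]
t43.62 frame mm [-48.5 208.2 245.9] F [-0.1  0.2 -0.2] yaw 86.37 gap 0.0 [ 0.001  0.002 -1.   ]
scene [74.7 89.9] 1801 0.9
top [74.6 90.1] 2921 0.97
top -0.019 176 [0.0447 0.0462 0.0473]
top -0.001 180 [0.0449 0.0462 0.0474]
top 0.017 176 [0.0448 0.0461 0.0472]
tab z 81 0.11011104608050613
scene -0.019 114 [0.0446 0.0459 0.0465]
scene -0.001 113 [0.045  0.046  0.0468]
scene 0.017 0 0
tab z 52 0.10991701831351335
```

View pics/end.png

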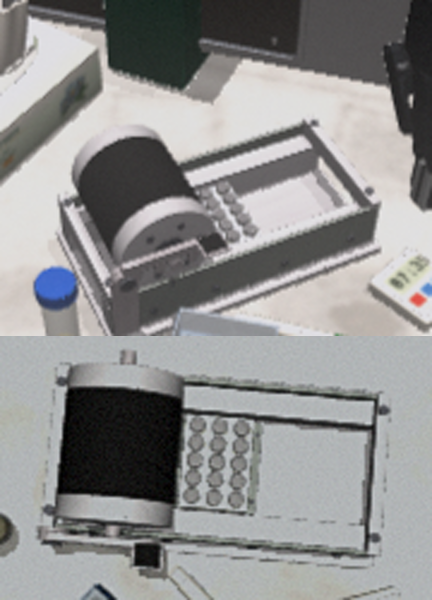

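The end view shows all three strips level and home, at about 46 mm. The roller sits on the line, the hook lies level over the stub with its tab at 110 mm, and the arm is clear of everything.

```bash
python3 -c "from bench import ticket;print(ticket.finish_job())"
```

```text
the job is handed in; nothing more can be done
None
```

Job handed in: all three strips measure fully home, the roller is parked within 1 mm of the line, and the hook is closed over its axle stub; part-way, one lift-off dragged the roller back about 45 mm, so I re-rolled that stretch.

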